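# Let the balls into the bamboo box and ease its lid shut

### The arm

A 6-joint arm with a two-finger parallel gripper is mounted at the origin on the work surface. World frame = base frame: x ahead of the robot, y to its left, z up, the work surface at z = 0. Lengths are in mm, angles in rad, forces in N, time in s.
With the tool pointing down it reaches from about 350 to 800 mm from the base axis. Payload 7.3 kg.
Tool frame: the origin (TCP) lies between the finger pads; the fingertips stand r.nose_length ahead of it and the grasp point (between the pads) lies 3 mm ahead of it (r.nose_length is the distance from the TCP to the fingertips, in mm); y points along the fingers, z is the direction in which the jaws open and shut, and the axes are right-handed (so a half turn about y gives the same grasp; the last joint's range is limited). The gripper opens to 85 mm and grips with 20 to 120 N. Pads are 22 mm wide; open, the fingers measure 114 mm over their backs; the gripper's body (76 mm by 85 mm) begins 54 mm behind the grasp point. The pads swing forward as they close: fully open they stand 13 mm farther back than shut.
Start: joints at [1.074, 0.342, 1.524, -0, 1.275, -0.146], TCP at [180.401, 493.049, 253.322] pointing down, gripper open.
Joint ranges: [-2.53, 2.53], [-0.77, 2.02], [0.04, 2.7], [-1, 4.14], [0.28, 2.66], [-3.11, 3.11]. Speed limits (rad/s): [2.57, 2.57, 3.14, 3.14, 3.14, 3.14].

### API

Orientations are given as a unit quaternion [w, x, y, z].
In Python, from station import observe, read_camera, camera_params, order, finder, r gives the robot as it stands.
- The arm moves only by the tool play_rows, never from a script. Its argument "commands" is a list of rows, each a list of 5 numbers: the shift along the tool's x, y, z in m, then the turn about the tool's y in degrees, then the finger opening in m, from 0 to 0.0854. In form: [[dx, dy, dz, twist, hand], ...]. A call has 1 to 20 rows; each row shifts and turns the commanded pose from where the row before left it, along the tool's axes as they then stand; what a row does not reach is not made up. A row lasts 1/12 s, in which the tool goes at most 41.7 mm and 7.16 degrees, less where a joint would pass 70% of its speed; a pose out of reach is approached as far as the arm can. A call with a gripper value outside its range is refused whole. The fingers move at their own pace and stop on an object; "newtons" is the grip in N (left out, the last holds). Time passes only in rows, so rows that do not move let the fingers close. It gives the time, the measured TCP pose, the force and the opening at its end, in the units of the state.
- observe(): the state, without advancing time (a new reading comes with each control period).
- read_camera(name): name is "scene" or "top"; returns the picture (480x640x3 uint8, blue, green, red); there is no depth.
- camera_params(name): a dict with "intrinsics" (3x3 intrinsics, pixels), "distortion" ([k1, k2, p1, p2, k3] as OpenCV has them; the pictures are not rectified), "extrinsics" (4x4, takes a point from camera to world coordinates). Camera axes: x right, y up, looking along -z (the intrinsics and any distortion apply to the point x, -y, -z); pixel columns grow to the right and rows downward; lengths in mm; the calibration is good to about 2 mm. A picture is of the moment at which its call begins. camera_params takes no time and is no camera call.
- order.hand_in(): hands the job in, once; it reports no verdict.
Trained networks look in the newest picture that a camera, given by its name, has taken for a name from the list of things; names that differ only in an ending like _2 or _b are one class to them, and where a whole thing is asked for, a point or a joint stands for the part that bears it (a point fixed in the world has none). Each returns a list of dicts, best first, with "conf" (0 to 1); they miss things now and then, are a little off and sometimes report something else, mostly with a low value. They report only what shows in the picture. A call takes as long as a camera call.
- finder.search_frame(camera, target): "point" ([row, column] in pixels, amid what is visible of it).
- finder.pinpoint(camera, target): "point" ([row, column] in pixels: a listed point, or the origin of a listed thing).
The state is a dict: "clock": time; "qpos": joint angles; "joint_velocities": joint speeds; "tau": joint torques, N m; "ee_pos": TCP position; "ee_rot": TCP orientation; "ft_force": force on the tool from outside, world axes, zero at the start; "moment": the same for the moment, N m; "width": finger opening in mm.
Only numpy, scipy, OpenCV 4.12 (cv2) and the standard library are available. Lean on these libraries where they do the work, as an engineer would, in place of code of your own. Each camera call takes 0.05 s, during which the arm holds its last target.

### The job

Tidy the two wooden balls that wait in the chute of the bamboo box: with the fingertips, press the box's lever all the way down so that the linked lid lifts and both balls roll in, then ease the lever back up so that the lid comes down slowly and shuts without slamming. Touch only the lever; do not touch the lid or the balls, do not move the other toys, and finish with the hand clear.

Things in the scene. Friction and masses are not known exactly. Their poses are not given: they have to be found in the camera images.
- ball_box: Fixed pale bamboo box, cork floor: outside 180 (x) x 220 (y) x 100 mm high, walls 8 mm; origin at the centre of its underside, on top of a fixed wooden riser board (335 x 440 mm, its height varies, 6 to 48 mm). Lever sticks out of its front (-x) face, lid hinged along its far (+x) upper edge, ball chute on its left (+y) side, 14 mm steel link casing on its right.
- lever (a joint): Lever angle about its level pivot (along the box's y, 98 mm in front of the box centre, 74 mm above the box origin): 0 up at rest, paddle level; 0.42 rad fully down, at a stop. A dark steel paddle, 105 x 96 mm wide. No catch: the lid's weight (4 to 8 N at the pad, half that when open) pushes it back up when let go, and the lid drops with it.
- lever_pad (a point): Centre of the top face of the orange pressing pad on the lever (40 mm along the lever, 86 mm across), 81 mm out from the lever's pivot and, at rest, 81 mm above the riser board; it sinks about 33 mm when the lever is fully down. Its frame turns with the lever; at rest its axes are the box's.
- lid (a joint): Angle of the wooden lid (178 x 208 x 8 mm, about 240 g; hinge axis 88 mm behind the box centre, 105 mm above its underside): 0 shut, about 1.0 rad with the lever fully down. It always turns 2.4 times the lever's angle. A 66 x 6 x 36 mm upright board on its left edge, reaching 40 mm above the hinge height, bars the chute while the lid is shut.
- lid_front_edge (a point): Middle of the lid's front upper edge, 178 mm from its hinge.
- red_ball_center (a point): Centre of the red wooden ball, 36 mm across, 20 g, waiting in the chute against the lid's upright board. Free to roll.
- blue_ball_center (a point): Centre of the blue wooden ball, 36 mm across, 20 g, behind the red one in the chute. Free to roll.
- red_ball: The red ball (its frame turns as it rolls).
- blue_ball: The blue ball (its frame turns as it rolls).
- puzzle_cube: Loose red aluminium puzzle cube, 56 mm, on the riser board beside the lever; origin at the centre of its underside. To be left alone.
- paperweight: Loose green glass paperweight, a sphere flattened below, 62 mm across and 57 mm high, on the riser board beside the lever; origin at the centre of its underside. To be left alone.
- labyrinth: Loose wooden labyrinth board, 200 x 240 x 45 mm, on the shelf to the left; origin at the centre of its underside. To be left alone.
- chute_foot (a point): Lower end of the ball chute's floor at the box's left rim, 104 mm above the riser board, 45 mm in front of the box centre. The chute is fixed to the box, 50 mm wide and 100 mm long, rises outwards (+y of the box) at 10 degrees, and has walls 18 mm above its floor.

How it is judged:
By the outcome, as a careful person would: the job done as asked, in the order asked, and still so for the second after the job is handed in, with the robot touching nothing.
It also fails if it takes over 35 s, if anything falls off the work surface, if the arm or the gripper's body presses on something with over 40 N, if the wrist force passes 120 N, or if a joint passes its speed limit or range.

## Working session

There is one attempt and no reset: what is moved stays moved. The work goes in short steps, Python scripts to look and compute and a tool call to move; the robot and the scene stay as the last step left them, time stands still between calls to the robot, and variables do not carry over. Pictures are saved under pics/ and viewed, and the job is handed in when it is done.

Besides the shell and the picture viewer there is one more tool, called after "Call:" as name(argument=value, ...), one argument or row to a line, values as JSON. play_rows: Moves the arm, as the interface text tells. Its arguments: {"type":"object","properties":{"commands":{"type":"array"},"newtons":{"type":"number"}},"required":["commands"]}

```bash
mkdir -p pics; ls; python3 - <<'E'
from station import observe, read_camera, camera_params, order, finder, r
import cv2,numpy as np
print(observe()); print(r.nose_length)
for c in("scene","top"):
    cv2.imwrite(f"pics/{c}0.png",read_camera(c)); p=camera_params(c); print(c,p)
    for t in("lever_pad","chute_foot","lid_front_edge","ball_box","puzzle_cube","paperweight","red_ball_center","blue_ball_center"):
        print(t,[(np.round(d["point"],1),round(d["conf"],2)) for d in finder.pinpoint(c,t)][:2])
print(observe()["clock"])
E
```

```text
pics
{'clock': 0.0, 'qpos': array([ 1.07400288e+00,  3.42704620e-01,  1.52500263e+00, -4.96892145e-06,
        1.27537029e+00, -1.46001215e-01]), 'joint_velocities': array([ 2.33865453e-05, -4.16234072e-04,  7.98814521e-04, -3.56282792e-04,
       -9.36469996e-04, -4.72958961e-05]), 'tau': array([-5.58897009e-04, -4.33671999e+01, -2.46011567e+01, -2.24707051e-04,
        7.73912383e-03, -3.41379085e-07]), 'ee_pos': array([180.22290388, 492.72108875, 252.64033912]), 'ee_rot': array([-0.69575925,  0.69675652, -0.12355256,  0.12322407]), 'ft_force': array([-0.1670305 ,  0.45366862,  0.03301022]), 'moment': array([-0.00150042,  0.0288845 , -0.04428572]), 'width': 85.270731538123}
22.0
scene {'intrinsics': array([[519.07705316,   0.        , 319.80918167],
       [  0.        , 519.07705316, 237.38393902],
       [  0.        ,   0.        ,   1.        ]]), 'distortion': array([-0.11202213,  0.        ,  0.        ,  0.        ,  0.        ]), 'extrinsics': array([[-8.88943207e-01, -3.78744979e-01,  2.57550415e-01,
         9.02018324e+02],
       [ 4.58017309e-01, -7.34661743e-01,  5.00
[... 1059 characters left out ...]
     3.77180439e+02],
       [-9.95658633e-01,  8.94041905e-02, -2.58993497e-02,
         1.23687756e+02],
       [-4.53051299e-03,  2.31370284e-01,  9.72855213e-01,
         1.14334844e+03],
       [ 0.00000000e+00,  0.00000000e+00,  0.00000000e+00,
         1.00000000e+00]])}
lever_pad [(array([297.7, 404.6]), 0.9), (array([227.5, 384.1]), 0.2)]
chute_foot [(array([244.5, 345.9]), 0.59)]
lid_front_edge [(array([259.7, 396.5]), 0.66)]
ball_box [(array([230.7, 385. ]), 0.62)]
puzzle_cube [(array([296.5, 328.7]), 0.75), (array([249. , 324.1]), 0.22)]
paperweight [(array([275.8, 457. ]), 0.91)]
red_ball_center [(array([248. , 342.7]), 0.67)]
blue_ball_center [(array([249.3, 324.5]), 0.57)]
0.9
```

View pics/top0.png

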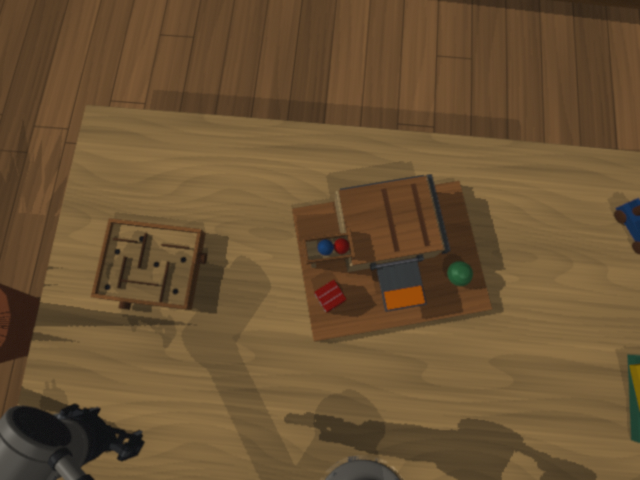

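View pics/scene0.png

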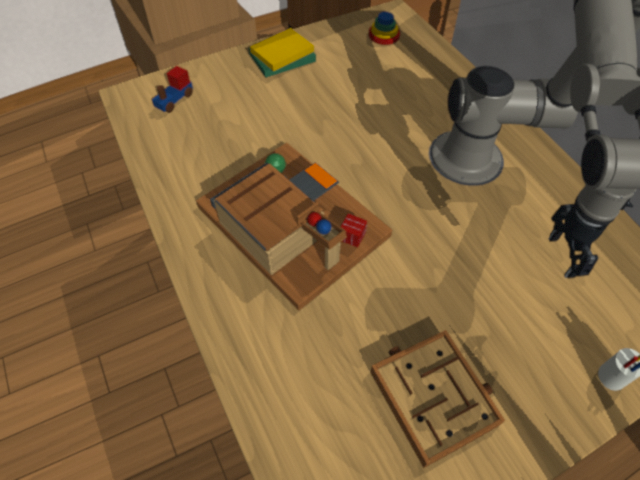

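```bash
cat > h.py <<'E'
import numpy as np,cv2
from station import camera_params
P={c:camera_params(c) for c in("scene","top")}
def ray(c,rc):
    p=P[c];u=cv2.undistortPoints(np.array([[[rc[1],rc[0]]]],float),p["intrinsics"],p["distortion"])[0,0]
    E=p["extrinsics"];d=E[:3,:3]@np.array([u[0],-u[1],-1]);return E[:3,3],d/np.linalg.norm(d)
def tri(a,b):
    o1,d1=ray("scene",a);o2,d2=ray("top",b)
    s=np.linalg.lstsq(np.c_[d1,-d2],o2-o1,rcond=None)[0]
    p,q=o1+s[0]*d1,o2+s[1]*d2;return (p+q)/2,np.linalg.norm(p-q)
def atz(c,rc,z):
    o,d=ray(c,rc);return o+d*(z-o[2])/d[2]
def proj(c,X):
    p=P[c];E=np.linalg.inv(p["extrinsics"]);q=E[:3,:3]@np.array(X,float)+E[:3,3]
    o=cv2.projectPoints(np.array([[q[0],-q[1],-q[2]]]),np.zeros(3),np.zeros(3),p["intrinsics"],p["distortion"])[0][0,0]
    return o[::-1]
E
python3 - <<'E'
from h import *
np.set_printoptions(precision=1,suppress=True)
for n,a,b in(("pad",(175.6,319),(297.7,404.6)),("foot",(219.8,312.5),(244.5,345.9)),("lidedge",(185,295.4),(259.7,396.5)),("box",(229.4,271.8),(230.7,385)),("cube",(237.5,352.2),(296.5,328.7)),("pw",(169,275),(275.8,457)),("blue",(227.2,323.6),(249.3,324.5)),("red",(219.5,314.3),(248,342.7))):
    print(n,*tri(a,b))
E
```

```text
pad [480.  -53.3 103.1] 2.5734458278549175
foot [578.6  94.2 144.3] 6.909305754870987
lidedge [560.9 -26.  136.2] 5.264127808327526
box [650.   -7.   21.6] 2.9468248254584934
cube [472.  119.8  27.9] 0.7137451921447296
pw [ 552.8 -192.4   28.6] 2.8960017546810057
blue [565.2 137.5 156.4] 3.4910962591434798
red [572.4  98.6 145.5] 0.3096916819096651
```

The top view shows the orange pad at about (298,404), with the cube at (296,329) and the paperweight at (273,459) well to either side. Triangulation puts the riser at about 22 mm and the pad at z≈103. Next I'll refine the pad centre and the yaw.

```bash
python3 - <<'E'
from h import *
from station import observe
from scipy.spatial.transform import Rotation as R
np.set_printoptions(precision=3,suppress=True)
for c in("top","scene"):
    im=cv2.imread(f"pics/{c}0.png");h=cv2.cvtColor(im,cv2.COLOR_BGR2HSV)
    m=cv2.inRange(h,(8,220,150),(18,255,255))
    n,l,s,ce=cv2.connectedComponentsWithStats(m)
    exp=(404,298) if c=="top" else (319,176)
    i=min(range(1,n),key=lambda k:np.hypot(*(ce[k]-exp))-(1000 if s[k,4]>200 else 0))
    cs=cv2.findContours((l==i).astype(np.uint8),0,2)[0]
    b=cv2.boxPoints(cv2.minAreaRect(cs[0])) if c=="top" else cv2.approxPolyDP(cs[0],4,True)[:,0]
    W=np.array([atz(c,p[::-1],103) for p in b]); print(c,s[i],ce[i],b.tolist());print(atz(c,ce[i][::-1],103));print(W)
    for k in range(len(W)):
        e=W[k]-W[k-1];print(np.linalg.norm(e),np.degrees(np.arctan2(e[1],e[0])))
s=observe();q=s["ee_rot"];M=R.from_quat(q[[1,2,3,0]]).as_matrix();print(M,s["ee_pos"])
E
```

```text
top [386 287  37  21 531] [403.695 297.337] [[385.2733459472656, 292.822021484375], [419.9210510253906, 286.79632568359375], [422.5265808105469, 301.7779541015625], [387.8788757324219, 307.80364990234375]]
[479.621 -50.358 103.   ]
[[486.023  -7.909 103.   ]
 [506.954 -86.152 103.   ]
 [473.478 -93.594 103.   ]
 [452.814 -15.887 103.   ]]
34.154111126972694 13.50822348457102
80.99411807639599 -75.02313678613027
34.29326290387499 -167.46570825782803
80.40805884314776 104.89191586594862
scene [306 164  30  24 338] [320.373 175.249] [[306, 169], [325, 187], [335, 181], [316, 164]]
[476.985 -53.729 103.   ]
[[501.458 -91.684 103.   ]
 [484.961 -11.51  103.   ]
 [451.513 -17.737 103.   ]
 [468.934 -95.502 103.   ]]
32.74730305368214 6.694952146089198
81.85384167993035 101.6269083242392
34.02249830952528 -169.45419864299276
79.69252858214885 -77.37340856234799
[[ 0.939  0.     0.344]
 [-0.344  0.     0.939]
 [ 0.    -1.     0.   ]] [180.408 493.043 253.332]
```

Call:
play_rows(
  commands=[
    [0.0114,0,-0.01,0,0],
    [0.0234,0,-0.0205,0,0],
    [0.0234,0,-0.0205,0,0],
    [0.0234,0,-0.0205,0,0],
    [0.0234,0,-0.0205,0,0],
    [0.0234,0,-0.0205,0,0],
    [0.0234,0,-0.0205,0,0],
    [0.0234,0,-0.0205,0,0],
    [0.0234,0,-0.0205,0,0],
    [0.0234,0,-0.0205,0,0],
    [0.0234,0,-0.0205,0,0],
    [0.0234,0,-0.0205,0,0],
    [0.0234,0,-0.0205,0,0],
    [0.0234,0,-0.0205,0,0],
    [0.0234,0,-0.0205,0,0],
    [0.0234,0,-0.0205,0,0],
    [0.0234,0,-0.0205,0,0],
    [0.0234,0,-0.0205,0,0],
    [0.0234,0,-0.0205,0,0],
    [0.0234,0,-0.0205,0,0],
  ],
  newtons=40,
)

```text
clock: 2.57
ee_pos: [471.9, -40.4, 253.4]
ee_rot: [0.696, -0.696, 0.123, -0.124]
ft_force: [0.0, -0.0, 0.2]
width: -0.1
```

Call:
play_rows(
  commands=[
    [0.012,0,-0.0095,0,0],
    [0,0.01,0,-6.9,0],
    [0,0.02,0,-6.9,0],
    [0,0.025,0,-6.9,0],
    [0,0.025,0,-6.9,0],
    [0,0.02,0,-6.9,0],
    [0,0.01,0,0,0],
    [0,0,0,0,0],
    [0,0,0,0,0],
  ],
)

```text
clock: 3.32
ee_pos: [479.2, -51.5, 143.2]
ee_rot: [0.702, -0.701, -0.088, 0.089]
ft_force: [0.2, -0.1, 0.0]
width: -0.0
```

```bash
python3 - <<'E'
from h import *
from station import observe,read_camera
from scipy.spatial.transform import Rotation as R
np.set_printoptions(precision=3,suppress=True)
s=observe();q=s["ee_rot"];print(R.from_quat(q[[1,2,3,0]]).as_matrix(),s["ee_pos"],s["ft_force"])
ims=[]
for c in("top","scene"):
    im=read_camera(c)
    v,u=map(int,proj(c,(479,-52,103)));ims.append(cv2.resize(im[v-60:v+60,u-60:u+60],None,fx=3.3,fy=3.3,interpolation=2))
cv2.imwrite("pics/a.png",np.hstack(ims))
E
```

```text
[[ 0.969 -0.001 -0.248]
 [ 0.248  0.     0.969]
 [-0.001 -1.     0.001]] [479.231 -51.502 143.238] [ 0.157 -0.091  0.02 ]
```

View pics/a.png

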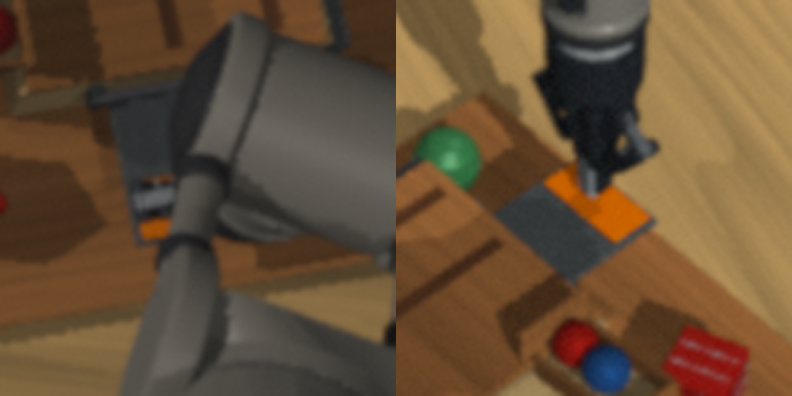

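Call:
play_rows(
  commands=[
    [0,0.008,0,0,0],
    [0,0.006,0,0,0],
    [0,0.002,0,0,0],
    [0,0,0,0,0],
  ],
)

```text
clock: 3.75
ee_pos: [479.8, -52.0, 127.3]
ee_rot: [-0.701, 0.702, 0.089, -0.088]
ft_force: [0.3, -0.2, 0.8]
width: -0.2
```

Call:
play_rows(
  commands=[
    [0,0.002,0,0,0],
    [0,0.002,0,0,0],
    [0,0,0,0,0],
  ],
)

```text
clock: 4.0
ee_pos: [479.8, -52.0, 123.6]
ee_rot: [-0.701, 0.702, 0.089, -0.088]
ft_force: [0.4, -1.0, 5.0]
width: -0.1
```

Call:
play_rows(
  commands=[
    [0,0.0015,0,0,0],
    [0,0.002,0,0,0],
    [0,0.002,0,0,0],
    [0,0.002,0,0,0],
    [0,0.002,0,0,0],
    [0.0002,0.002,0,0,0],
    [0.0002,0.002,0,0,0],
    [0.0003,0.002,0,0,0],
    [0.0003,0.002,0,0,0],
    [0.0003,0.002,0,0,0],
    [0.0003,0.0015,0,0,0],
    [0.0003,0.001,0,0,0],
    [0,0,0,0,0],
  ],
)

```text
clock: 5.08
ee_pos: [480.8, -51.5, 102.0]
ee_rot: [-0.701, 0.702, 0.088, -0.089]
ft_force: [-3.5, -0.2, 14.7]
width: 0.2
```

Call:
play_rows(
  commands=[
    [0.0002,0.001,0,0,0],
    [0.0002,0.001,0,0,0],
    [0,0,0,0,0],
  ],
)

```text
clock: 5.33
ee_pos: [481.0, -51.5, 101.4]
ee_rot: [-0.701, 0.702, 0.089, -0.089]
ft_force: [-9.5, 0.1, 29.6]
width: 0.3
```

```bash
python3 - <<'E'
from h import *
from station import read_camera
ims=[]
for c in("top","scene"):
    im=read_camera(c)
    v,u=map(int,proj(c,(560,-10,110)));ims.append(cv2.resize(im[v-75:v+75,u-75:u+75],None,fx=2.66,fy=2.66,interpolation=2))
cv2.imwrite("pics/b.png",np.hstack(ims))
E
```

```text
(no output)
```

View pics/b.png

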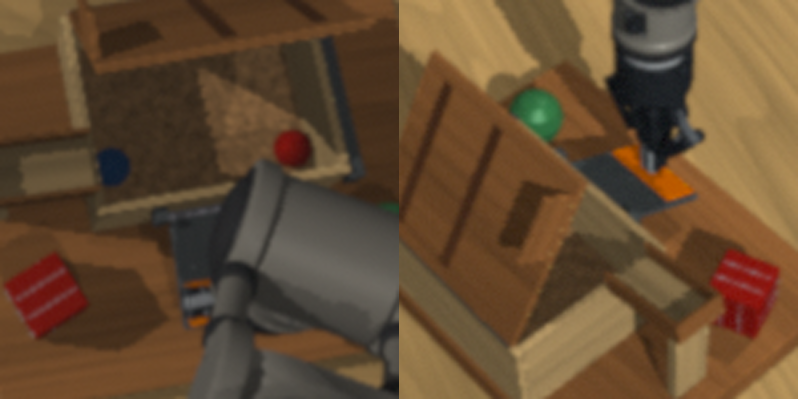

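```bash
python3 - <<'E'
from h import *
from station import finder,read_camera
from scipy.spatial.transform import Rotation as R
c="scene";v,u=map(int,proj(c,(560,-10,110)))
im=read_camera(c);b=cv2.resize(im[v-75:v+75,u-75:u+75],None,fx=5,fy=5,interpolation=2)[:600]
M=R.from_euler('z',14.5,degrees=True).as_matrix();o=np.array([652,-7,22.])
for th,col in((0.8,(255,0,0)),(0.9,(0,255,0)),(1.0,(255,255,0)),(1.05,(255,0,255))):
    pts=[]
    for y in(-104,0,104):
        p=proj(c,o+M@np.array([88-178*np.cos(th),y,105+178*np.sin(th)]));pts.append(p)
        q=(int((p[1]-u+75)*5),int((p[0]-v+75)*5));cv2.circle(b,q,4,col,-1)
    print(th,np.round(pts,1).tolist())
print(finder.pinpoint(c,"lid_front_edge")[:2])
cv2.imwrite("pics/c.png",b)
E
```

```text
0.8 [[140.7, 248.2], [164.2, 274.8], [189.6, 303.7]]
0.9 [[139.9, 243.3], [163.6, 270.0], [189.4, 299.0]]
1.0 [[139.8, 237.9], [163.7, 264.7], [189.8, 293.9]]
1.05 [[139.9, 235.1], [164.0, 262.0], [190.2, 291.1]]
[{'point': [162.4, 264.9], 'conf': 0.63}]
```

View pics/c.png

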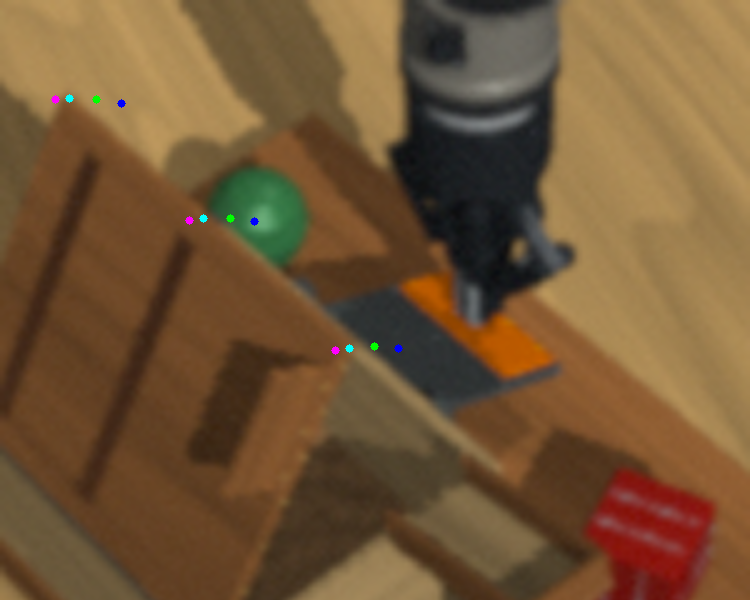

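The lid measures about 1.0 rad and the force rose sharply, so the lever is at its stop. Before easing back up I'll confirm both balls are inside.

Call:
play_rows(
  commands=[
    [0,0,0,0,0],
    [0,0,0,0,0],
    [0,0,0,0,0],
    [0,0,0,0,0],
    [0,0,0,0,0],
    [0,0,0,0,0],
  ],
)

```text
clock: 6.03
ee_pos: [481.0, -51.5, 101.4]
ee_rot: [-0.701, 0.702, 0.089, -0.089]
ft_force: [-8.8, 0.5, 29.6]
width: -0.1
```

```bash
python3 - <<'E'
from h import *
from station import read_camera,finder
c="top";im=read_camera(c)
v,u=map(int,proj(c,(600,0,110)));cv2.imwrite("pics/d.png",cv2.resize(im[v-65:v+65,u-75:u+75],None,fx=4,fy=4,interpolation=2))
for t in("red_ball_center","blue_ball_center"):
    f=finder.pinpoint(c,t);print(t,[(d["point"],round(d["conf"],2),atz(c,d["point"],22+28)) for d in f[:1]])
E
```

```text
red_ball_center []
blue_ball_center [([248.1, 356.7], 0.69, array([594.12135182,  61.87394323,  50.        ]))]
```

View pics/d.png

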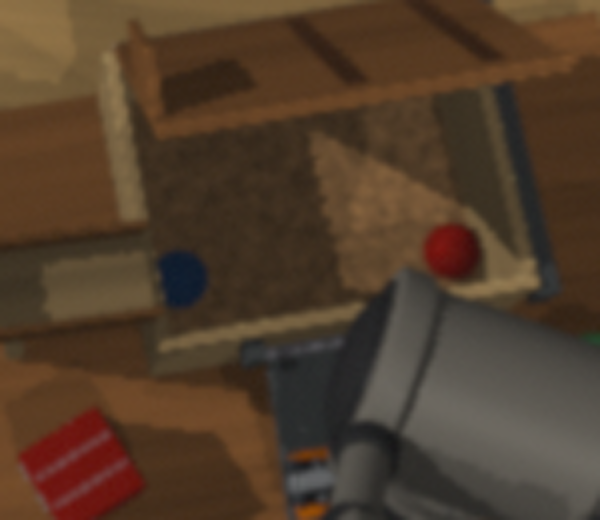

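Both balls are on the floor of the box: red is at the right, and blue is by the left wall at box y≈81 (its limit there is 84). The chute is empty, so I'll ease the lever up now.

Call:
play_rows(
  commands=[
    [0,-0.0004,0,0,0],
    [0,-0.0006,0,0,0],
    [0,-0.0006,0,0,0],
    [0,-0.0006,0,0,0],
    [-0.0001,-0.0006,0,0,0],
    [-0.0001,-0.0006,0,0,0],
    [-0.0001,-0.0006,0,0,0],
    [-0.0001,-0.0006,0,0,0],
    [-0.0001,-0.0006,0,0,0],
    [-0.0001,-0.0006,0,0,0],
    [-0.0001,-0.0006,0,0,0],
    [-0.0001,-0.0006,0,0,0],
    [-0.0001,-0.0006,0,0,0],
    [-0.0001,-0.0006,0,0,0],
    [-0.0001,-0.0006,0,0,0],
    [-0.0001,-0.0006,0,0,0],
    [-0.0001,-0.0006,0,0,0],
    [0,-0.0006,0,0,0],
    [0,-0.0006,0,0,0],
    [0,-0.0006,0,0,0],
  ],
)

```text
clock: 7.85
ee_pos: [480.3, -51.6, 111.2]
ee_rot: [0.702, -0.701, -0.089, 0.089]
ft_force: [-4.1, 0.3, 2.9]
width: 0.1
```

Call:
play_rows(
  commands=[
    [0,-0.0005,0,0,0],
    [0,-0.0005,0,0,0],
    [0,-0.0005,0,0,0],
    [0,-0.0005,0,0,0],
    [0,-0.0005,0,0,0],
    [0,-0.0005,0,0,0],
    [0,-0.0005,0,0,0],
    [0,-0.0005,0,0,0],
    [0,-0.0004,0,0,0],
    [0,-0.0004,0,0,0],
    [0,-0.0004,0,0,0],
    [0,-0.0004,0,0,0],
  ],
)

```text
clock: 8.85
ee_pos: [480.3, -51.6, 116.8]
ee_rot: [0.702, -0.702, -0.089, 0.089]
ft_force: [-5.7, -1.2, 4.4]
width: 0.3
```

Call:
play_rows(
  commands=[
    [0,-0.0003,0,0,0],
    [0,-0.0003,0,0,0],
    [0,-0.0003,0,0,0],
    [0,-0.0003,0,0,0],
    [0,-0.0003,0,0,0],
    [0,-0.0003,0,0,0],
    [0,-0.0003,0,0,0],
    [0,-0.0003,0,0,0],
    [0,-0.0003,0,0,0],
    [0,-0.0003,0,0,0],
    [0,-0.0003,0,0,0],
    [0,-0.0003,0,0,0],
    [0,-0.0003,0,0,0],
    [0,-0.0003,0,0,0],
    [0,-0.0003,0,0,0],
    [0,-0.0003,0,0,0],
    [0,-0.0003,0,0,0],
    [0,-0.0003,0,0,0],
    [0,-0.0003,0,0,0],
    [0,-0.0003,0,0,0],
  ],
)

```text
clock: 10.52
ee_pos: [480.3, -51.6, 122.8]
ee_rot: [0.702, -0.702, -0.089, 0.089]
ft_force: [-5.1, -1.2, 4.3]
width: -0.1
```

Call:
play_rows(
  commands=[
    [0,-0.0002,0,0,0],
    [0,-0.0002,0,0,0],
    [0,-0.0002,0,0,0],
    [0,-0.0002,0,0,0],
    [0,-0.0002,0,0,0],
    [0,-0.0002,0,0,0],
    [0,-0.0002,0,0,0],
    [0,-0.0002,0,0,0],
    [0,-0.0002,0,0,0],
    [0,-0.0002,0,0,0],
    [0,-0.0002,0,0,0],
    [0,-0.0002,0,0,0],
  ],
)

```text
clock: 11.52
ee_pos: [480.4, -51.6, 125.2]
ee_rot: [0.702, -0.702, -0.089, 0.089]
ft_force: [-4.4, -1.9, 6.0]
width: -0.2
```

Call:
play_rows(
  commands=[
    [0,-0.0002,0,0,0],
    [0,-0.0002,0,0,0],
    [0,-0.0002,0,0,0],
    [0,-0.0002,0,0,0],
    [0,-0.0002,0,0,0],
    [0,-0.0002,0,0,0],
    [0,-0.0002,0,0,0],
    [0,-0.0002,0,0,0],
    [0,-0.0002,0,0,0],
    [0,-0.0002,0,0,0],
    [0,-0.0002,0,0,0],
    [0,-0.0002,0,0,0],
  ],
)

```text
clock: 12.52
ee_pos: [480.5, -51.6, 127.7]
ee_rot: [-0.702, 0.702, 0.089, -0.088]
ft_force: [-4.7, -0.5, 5.7]
width: -0.2
```

Call:
play_rows(
  commands=[
    [0,-0.0002,0,0,0],
    [0,-0.0002,0,0,0],
    [0,-0.0002,0,0,0],
    [0,-0.0002,0,0,0],
    [0,-0.0002,0,0,0],
    [0,-0.0002,0,0,0],
    [0,-0.0002,0,0,0],
    [0,-0.0002,0,0,0],
  ],
)

```text
clock: 13.18
ee_pos: [480.5, -51.6, 129.3]
ee_rot: [0.702, -0.702, -0.089, 0.088]
ft_force: [-5.8, -1.6, 5.4]
width: 0.1
```

```bash
python3 - <<'E'
from h import *
from station import read_camera
ims=[]
for c in("top","scene"):
    im=read_camera(c)
    v,u=map(int,proj(c,(550,-20,110)));ims.append(cv2.resize(im[v-65:v+65,u-65:u+65],None,fx=3,fy=3,interpolation=2))
cv2.imwrite("pics/e.png",np.hstack(ims))
E
```

```text
(no output)
```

View pics/e.png

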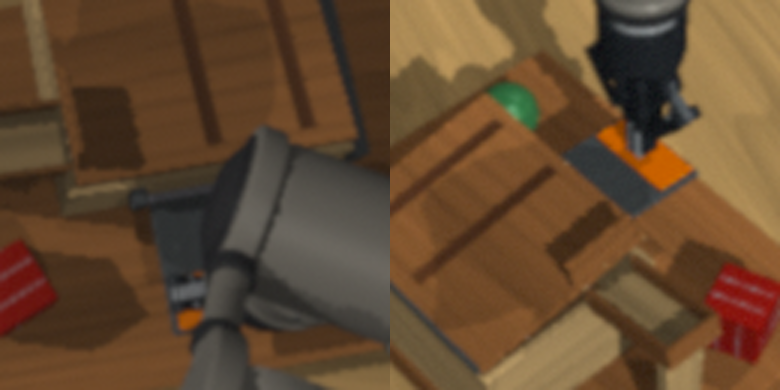

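```bash
python3 - <<'E'
from h import *
from station import finder,read_camera,observe
from scipy.spatial.transform import Rotation as R
c="scene";v,u=map(int,proj(c,(550,-20,110)))
im=read_camera(c);im0=cv2.imread("pics/scene0.png")
M=R.from_euler('z',14.5,degrees=True).as_matrix();o=np.array([652,-7,22.])
f=lambda im:cv2.resize(im[v-50:v+50,u-50:u+50],None,fx=4,fy=4,interpolation=2)
cv2.imwrite("pics/f.png",np.hstack([f(im0),f(im)]))
for th in(0,.05,.1,.15,.2):
    print(th,np.round(proj(c,o+M@np.array([88-178*np.cos(th),0,105+178*np.sin(th)])),1))
for cc in("scene","top"):print(finder.pinpoint(cc,"lid_front_edge")[:1])
s=observe();print(s["clock"],s["ft_force"],s["moment"])
E
```

```text
0 [187.2 294.5]
0.05 [185.  294.3]
0.1 [182.9 294. ]
0.15 [180.9 293.5]
0.2 [179.  292.9]
[{'point': [178.1, 295.9], 'conf': 0.75}]
[{'point': [254.7, 398.1], 'conf': 0.9}]
13.4333 [-3.90381676 -1.21625835  4.88741367] [-0.15636238  0.71152404 -0.01301357]
```

View pics/f.png

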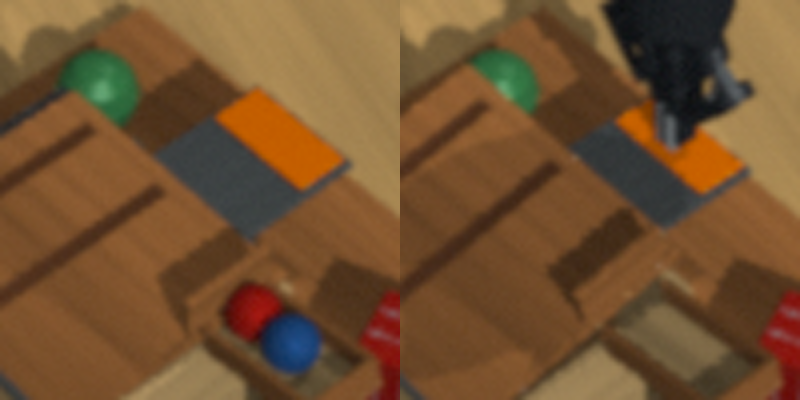

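Call:
play_rows(
  commands=[
    [0,-0.0002,0,0,0],
    [0,-0.0002,0,0,0],
    [0,-0.0002,0,0,0],
    [0,-0.0002,0,0,0],
    [0,-0.0002,0,0,0],
    [0,-0.0002,0,0,0],
    [0,-0.0002,0,0,0],
    [0,-0.0002,0,0,0],
    [0,-0.0002,0,0,0],
    [0,-0.0002,0,0,0],
    [0,-0.0002,0,0,0],
    [0,-0.0002,0,0,0],
    [0,-0.0002,0,0,0],
    [0,-0.0002,0,0,0],
    [0,-0.0002,0,0,0],
    [0,-0.0002,0,0,0],
  ],
)

```text
clock: 14.77
ee_pos: [480.7, -51.5, 132.6]
ee_rot: [-0.702, 0.702, 0.089, -0.088]
ft_force: [-3.4, -1.1, 6.7]
width: 0.1
```

Call:
play_rows(
  commands=[
    [0,-0.0002,0,0,0],
    [0,-0.0002,0,0,0],
    [0,-0.0002,0,0,0],
    [0,-0.0002,0,0,0],
    [0,-0.0002,0,0,0],
    [0,-0.0002,0,0,0],
    [0,-0.0002,0,0,0],
    [0,-0.0002,0,0,0],
    [0,-0.0002,0,0,0],
    [0,-0.0002,0,0,0],
  ],
)

```text
clock: 15.6
ee_pos: [481.2, -51.5, 134.3]
ee_rot: [-0.702, 0.702, 0.089, -0.088]
ft_force: [0.6, 0.7, -0.3]
width: 0.3
```

Contact ended at about 134 mm. I'll check that the lid is shut, with a small slow lift first.

Call:
play_rows(
  commands=[
    [0,-0.0005,0,0,0],
    [0,-0.0005,0,0,0],
    [0,-0.001,0,0,0],
    [0,-0.004,0,0,0],
    [0,-0.01,0,0,0],
    [0,-0.02,0,0,0],
    [0,-0.025,0,0,0],
    [0,-0.025,0,0,0],
    [0,-0.015,0,0,0],
    [-0.02,-0.01,0,0,0],
    [-0.03,0,0,0,0],
    [-0.03,0,0,0,0],
    [-0.02,0,0,0,0],
    [0,0,0,0,0],
    [0,0,0,0,0],
  ],
)

```text
clock: 16.85
ee_pos: [383.3, -76.7, 246.0]
ee_rot: [-0.701, 0.702, 0.089, -0.088]
ft_force: [0.0, -0.2, 0.9]
width: 0.0
```

```bash
python3 - <<'E'
from h import *
from station import finder,read_camera,observe
ims=[]
for c in("scene","top"):
    v,u=map(int,proj(c,(550,-20,110)))
    f=lambda im:cv2.resize(im[v-60:v+60,u-65:u+65],None,fx=2.4,fy=2.4,interpolation=2)
    ims.append(np.hstack([f(cv2.imread(f"pics/{c}0.png")),f(read_camera(c))]))
    for t in("lid_front_edge","lever_pad","puzzle_cube","paperweight"):
        print(c,t,[(np.round(d["point"],1),round(d["conf"],2)) for d in finder.pinpoint(c,t)[:1]])
cv2.imwrite("pics/g.png",np.vstack(ims))
s=observe();print(s["clock"],s["ft_force"],s["ee_pos"],s["joint_velocities"])
E
```

```text
scene lid_front_edge [(array([184.1, 295.5]), 0.83)]
scene lever_pad [(array([175. , 321.3]), 0.57)]
scene puzzle_cube [(array([238.5, 353.5]), 0.65)]
scene paperweight [(array([184., 297.]), 0.72)]
top lid_front_edge [(array([255.3, 394.3]), 0.79)]
top lever_pad [(array([295.1, 401.3]), 0.66)]
top puzzle_cube [(array([296.7, 328.9]), 0.88)]
top paperweight [(array([274.7, 458.1]), 0.8)]
17.35 [ 0.59006267 -0.49447299  0.16853549] [383.62741931 -76.37873884 245.12146825] [-0.00251844 -0.00296427  0.00363699 -0.00029971 -0.00101283 -0.00033227]
```

View pics/g.png

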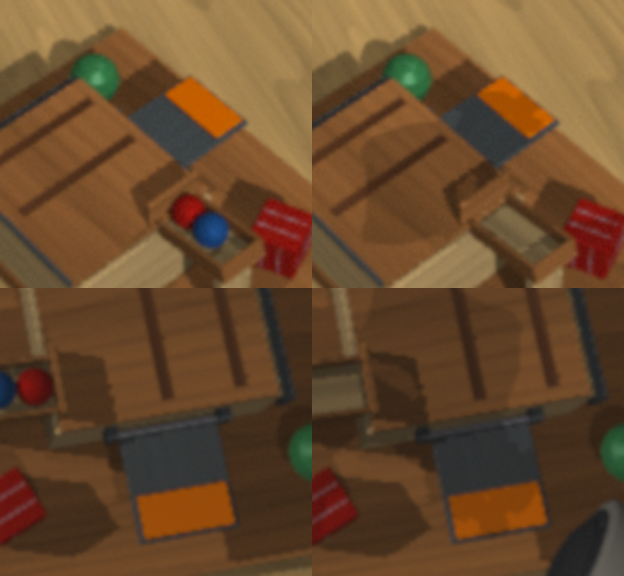

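The before and after crops match: lid shut, lever level, chute empty, cube and paperweight unmoved. The hand is clear.

```bash
python3 -c "
from station import order
print(order.hand_in())"
```

```text
the job is handed in; nothing more can be done
None
```

I pressed the lever to its stop, both balls rolled into the box, and I eased the lever back up over about 9.5 s until the lid shut. I handed the job in about 17 s into the 35 s limit.

**Press:** The lid opened to about 1.0 rad and the force on the tool rose to about 30 N at the stop. Pictures with the lid open showed both balls on the box floor. The finder located the blue ball but missed the red one, which I saw only in the picture.

**Easing up:** I slowed to about 2.4 mm/s for the last part. Contact faded out at a TCP height of about 134 mm, with no jump in the force readings, which I took only at the end of each move.

**Disagreement:** I first put the contact height at about 125 mm, from a force reading on the way down. On the way up, a picture showed the lid still about 0.15 rad open there, so I kept easing until contact ended.

**Last checks:**
- **Lid and lever:** The lid front edge in the scene camera was within 1 px of its starting place, and the lever looked level. In the top camera, the finder's lid-edge and pad points were 3 to 5 px off their starting values, though the picture there matched the start.
- **Other toys:** The cube and paperweight had not moved. The finder's scene-camera point for the paperweight was plainly wrong (it fell on the lid's edge), so I relied on the picture and the top camera. I did not recheck the labyrinth, but the hand never came near it at table height.
- **Hand:** It finished about 100 mm back from the pad and well above it, touching nothing.

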